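# Close a tub with the bench lid press

## Task

Close the white tub whose lilac lid is only set on loosely: slide it along the green rails until it rests against the back stop under the press, then push the black treadle under the yellow guard all the way down to its stop so that the press snaps the lid home. Let the treadle come back up, leave the closed tub where it is under the press, and leave the tape dispenser, the tape roll and the tub that is already closed undisturbed.

Things in the scene. Friction and masses are not known exactly. Their poses are not given: they have to be found in the camera images.
- lid_press: Bench lid press, fixed: grey bed 225 x 200 mm, 30 mm high, with two green rails (14 mm high, 89 mm apart inside) along its x axis. Origin on the bench below the ram axis; bed from x = -150 to +75 mm, rails from -150 to +30 mm. Tubs go in along +x, which points away from the robot within 0.2 rad of world x; y across, z up. Steel pillars (20 mm thick) at x = 0, y = +-82 mm.
- crosshead (a point): Middle of the lower front edge of the blue crosshead that the pillars carry, 163 mm above the bench. The crosshead reaches 90 mm back from here, is 200 mm wide and 40 mm high, air cylinder on top; the platen below it (84 mm wide) rests 117 mm above the bench. It overhangs the tub: to follow the tub in, tilt the tool 25 to 40 degrees, fingers leading along the press's +x.
- nest (a point): Point on the bed's top, 30 mm above the bench, on the ram axis: the tub's origin lies here when the tub stands against the back stop, a green bar across the bed (80 mm wide, 26 mm high) whose face is 42 mm beyond this point.
- tub: White round tub, filled, 84 mm in diameter, 55 mm high without lid, 0.2 to 0.35 kg, too wide to grasp. Origin at the centre of its underside. It starts on the bed between the rails, 50 to 90 mm short of the nest, and slides easily; push it low (20 to 30 mm above the bed) so that it does not tip.
- lid (a joint): How far the tub's lilac lid (90 mm in diameter, 12 mm high) is pressed on, in m: 0 = only set on, its top 65 mm above the tub's underside; 0.008 = home, its top at 57 mm. It resists with about 4 N and stays where it is pressed. A full stroke of the press brings it home.
- treadle_unit: Treadle valve that works the press, fixed, 225 x 150 mm, 140 mm high: grey base, black treadle, aluminium valve at the rear, yellow toe guard over all. Origin on the bench; base from x = -100 to +125 mm. Its +x axis points from the open mouth into the unit, away from the robot within 0.2 rad of world x.
- guard_lip (a point): Middle of the front lip of the guard's slotted roof, on its underside, 132 mm above the bench, at x = -76 mm of the unit. The roof (slots 15 mm wide) covers the treadle fully and slopes down to the rear by 0.09 rad. The mouth is 135 mm wide between two thin posts, side cheeks 42 mm high. Only a tool tilted 25 to 40 degrees, fingers leading along the unit's +x, gets in under the lip.
- treadle_pad (a point): Where to press: on the treadle's top face, mid-width, 14 mm behind its free front edge; it moves with the treadle. At rest it is 58 mm above the bench and 18 mm behind the guard's lip, at the stop 39 mm above the bench and 15 mm behind the lip.
- treadle (a joint): Treadle angle, rad: 0 = up, 0.22 = down on its stop. Black plate 105 x 90 mm, hinged at its rear end at x = +30 mm of the unit, 32 mm above the bench, 91 mm from the pad point; at rest it slopes up to the mouth by 0.25 rad. A spring lifts it: 7 N at the pad at first, 11 N at the stop, 6 N more while the lid goes on. The platen follows it, 30 mm down at the stop.
- done_tub: Bystander: a loose tub already closed, 90 mm in diameter, 57 mm high. Origin at the centre of its underside.
- tape_dispenser: Bystander: loose blue desk tape dispenser, 165 x 66 mm, about 104 mm high, 1.2 kg. Origin at the centre of its underside.
- tape_roll: Bystander: loose roll of clear tape lying flat, 112 mm in diameter, 48 mm high. Origin at the centre of its underside.

How it is judged:
By the outcome, as a careful person would: the job done as asked, in the order asked, and still so for the second after the job is handed in, with the robot touching nothing.
It also fails if it takes over 51 s, if anything falls off the work surface, if the arm or the gripper's body presses on something with over 40 N, if the wrist force passes 120 N, or if a joint passes its speed limit or range.

## Robot

A 6-joint arm with a two-finger parallel gripper is mounted at the origin on the work surface. World frame = base frame: x ahead of the robot, y to its left, z up, the work surface at z = 0. Lengths are in mm, angles in rad, forces in N, time in s.
With the tool pointing down it reaches from about 325 to 850 mm from the base axis. Payload 4.4 kg.
Tool frame: the origin (TCP) lies at the very end of the fingers, on their centre line; the grasp point (between the pads) lies 19 mm behind it (robot.grip_point_offset is the distance from the TCP to the grasp point, in mm); z points along the fingers, y is the line along which they close (so a half turn about z gives the same grasp; the last joint's range is limited). The gripper opens to 94 mm and grips with 3 to 60 N. Pads are 16 mm wide; open, the fingers measure 119 mm over their backs; the gripper's body (75 mm by 177 mm) begins 78 mm behind the grasp point.
Start: joints at [-0.15, 0.207, 1.542, -0, 1.393, -0.15], TCP at [575.002, -0.012, 205.447] pointing down, gripper open.
Joint ranges: [-2.73, 2.73], [-0.86, 2.22], [0.23, 2.46], [-1.11, 4.25], [0.08, 2.63], [-2.82, 2.82]. Speed limits (rad/s): [2.79, 2.79, 3.14, 3.14, 3.14, 3.14].

## Interface

Orientations are given as a rotation vector (axis times angle).
In Python, from cell import robot, imaging gives the robot as it stands.
- The arm moves only by the tool drive_tool, never from a script. Its argument "deltas" is a list of rows, each an object of numbers: "x", "y", "z": the shift along the tool's x, y, z in m; "ax", "ay", "az": the turn, a rotation vector about the tool's x, y, z in degrees; "grip": the closure, from -1 (fully open) to 1 (shut). A call has 1 to 10 rows; each row is the pose to reach, as a shift and turn from the pose commanded when the call began, along the tool's axes at that moment; what a row does not reach only later rows make up. A row lasts 1/12 s, in which the tool goes at most 41.7 mm and 7.16 degrees, less where a joint would pass 70% of its speed; a pose out of reach is approached as far as the arm can. A call with a gripper value outside its range is refused whole. The fingers move at their own pace and stop on an object; the grip force is fixed at half the most. Time passes only in rows, so rows that repeat a pose let the fingers close. It gives the time, the measured TCP pose, the force, the opening and the grip force at its end, in the units of the state.
- robot.get_obs(): the state, without advancing time (a new reading comes with each control period).
- imaging.read_camera(name): name is "scene" or "side" or "wrist"; returns a dict with "color" (384x512x3 uint8, red, green, blue), "mtx" (3x3 intrinsics, pixels), "position" and "rotation" of the camera in the world. Camera axes: x right, y down, z forward; pixel columns grow to the right and rows downward; lengths in mm; the calibration is good to about 2 mm. The wrist camera is an equidistant fisheye: a pixel r from the principal point sees the ray r / f radians off the axis. A picture is of the moment at which its call begins. There is no depth.
- robot.hand_in(): hands the job in; it is judged then, once.
The state is a dict: "clock": time; "joints": joint angles; "joint_velocities": joint speeds; "tau": joint torques, N m; "eef_pos": TCP position; "tcp_rot": TCP orientation; "wrist_force": force on the tool from outside, world axes, zero at the start; "moment": the same for the moment, N m; "gripper_width": opening from 0.0 (shut) to 1.0 (fully open); "grasp_force": force on a finger pad.
Only numpy, scipy, OpenCV 4.12 (cv2) and the standard library are available. Lean on these libraries where they do the work, as an engineer would, in place of code of your own. Each camera call takes 0.05 s, during which the arm holds its last target. There are 200 camera calls.

## Working session

There is one attempt and no reset: what is moved stays moved. The work goes in short steps, Python scripts to look and compute and a tool call to move; the robot and the scene stay as the last step left them, time stands still between calls to the robot, and variables do not carry over. Pictures are saved under pics/ and viewed, at most 10 in all, crops included, and the job is handed in when it is done.

Besides the shell and the picture viewer there is one more tool, called after "Emit:" as name([rows], argument=value, ...), one row to a line, values as JSON. drive_tool: Moves the arm, as the interface text tells. Its arguments: {"type":"object","properties":{"deltas":{"type":"array","items":{"type":"object","properties":{"x":{"type":"number"},"y":{"type":"number"},"z":{"type":"number"},"ax":{"type":"number"},"ay":{"type":"number"},"az":{"type":"number"},"grip":{"type":"number"}}}}},"required":["deltas"]}

```bash
mkdir -p pics; python3 - <<'E'
from cell import robot, imaging
import cv2,numpy as np,pickle
d={}
for n in ("scene","side"):
    c=imaging.read_camera(n); d[n]=c
    cv2.imwrite(f"pics/{n}0.png",cv2.resize(c["color"][:,:,::-1],(800,600),interpolation=cv2.INTER_CUBIC))
    print(n,c["mtx"].tolist(),c["position"],np.round(c["rotation"],4).tolist())
pickle.dump(d,open("c0.pkl","wb"))
o=robot.get_obs();print(o)
E
```

```text
scene [[402.76922998239513, 0.0, 257.42262038726653], [0.0, 402.76922998239513, 190.09021626629047], [0.0, 0.0, 1.0]] [1437.07909723  809.90280112 1041.43090966] [-1.0741, -2.293, 1.1402]
side [[439.9648314394246, 0.0, 255.08710292377341], [0.0, 439.9648314394246, 196.57449139809904], [0.0, 0.0, 1.0]] [-142.45976935  977.10180623 1019.60123271] [-0.7321, 2.495, -1.231]
{'clock': 0.1, 'joints': array([-1.50485298e-01,  2.07342155e-01,  1.54279062e+00, -1.89853111e-05,
        1.39351248e+00, -1.50513098e-01]), 'joint_velocities': array([ 0.00334914, -0.00088191, -0.00458007,  0.00046544, -0.00125882,
       -0.00018549]), 'tau': array([-3.50521914e-04, -3.71862960e+01, -2.82294059e+01,  7.01280241e-02,
        3.11360427e-02, -6.17781598e-05]), 'eef_pos': array([5.74272141e+02, 1.01043704e-01, 2.04412458e+02]), 'tcp_rot': array([-2.22024571e+00, -2.22031491e+00,  1.93489060e-03]), 'wrist_force': array([ 0.11980067,  0.55508769, -0.13528307]), 'moment': array([0.03563957, 0.02747822, 0.03829568]), 'grasp_force': 0.0, 'gripper_width': 1.0027440584728522}
```

View pics/scene0.png

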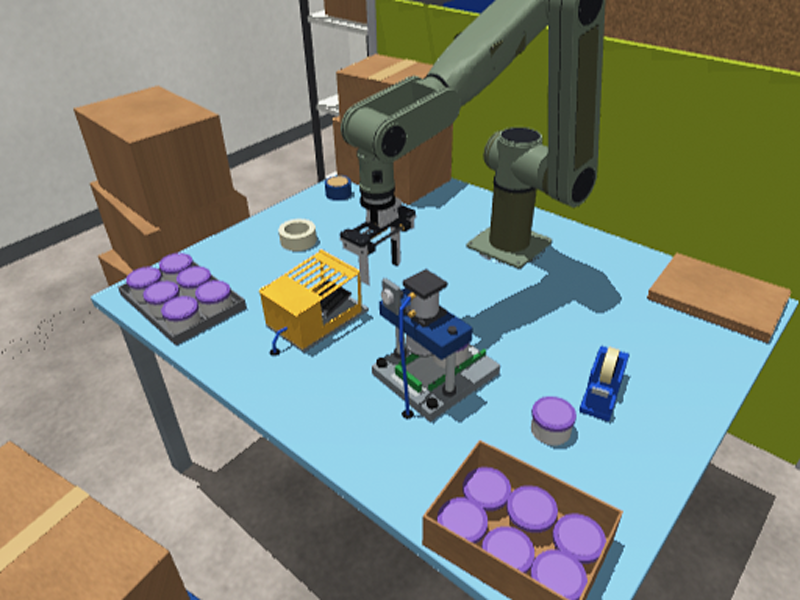

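View pics/side0.png

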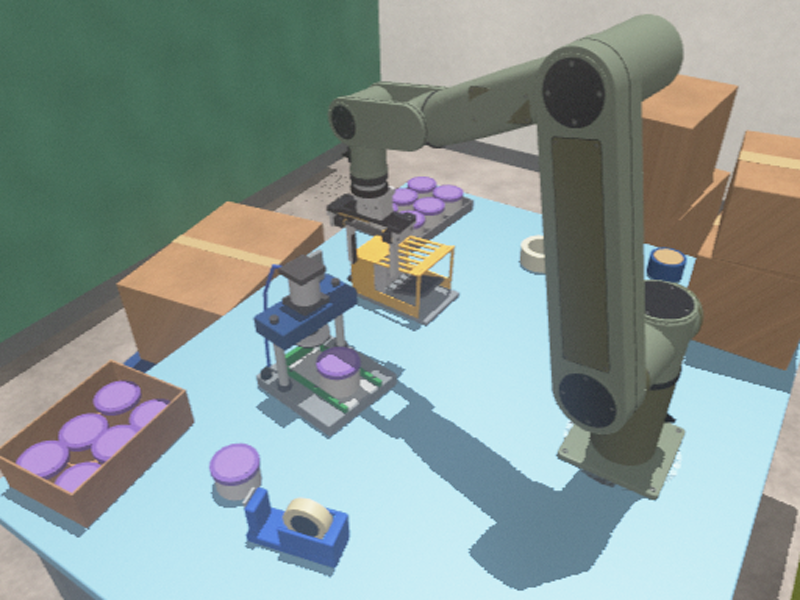

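```bash
python3 - <<'E'
import cv2,pickle
d=pickle.load(open("c0.pkl","rb"))
a=d["side"]["color"][140:285,145:305,::-1]; cv2.imwrite("pics/s1.png",cv2.resize(a,None,fx=4,fy=4,interpolation=cv2.INTER_CUBIC))
a=d["scene"]["color"][150:270,160:325,::-1]; cv2.imwrite("pics/c1.png",cv2.resize(a,None,fx=4,fy=4,interpolation=cv2.INTER_CUBIC))
E
```

```text
(no output)
```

View pics/s1.png

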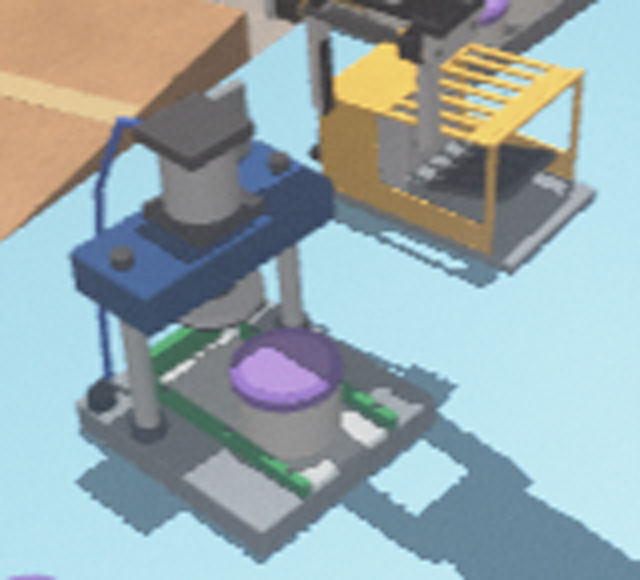

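View pics/c1.png

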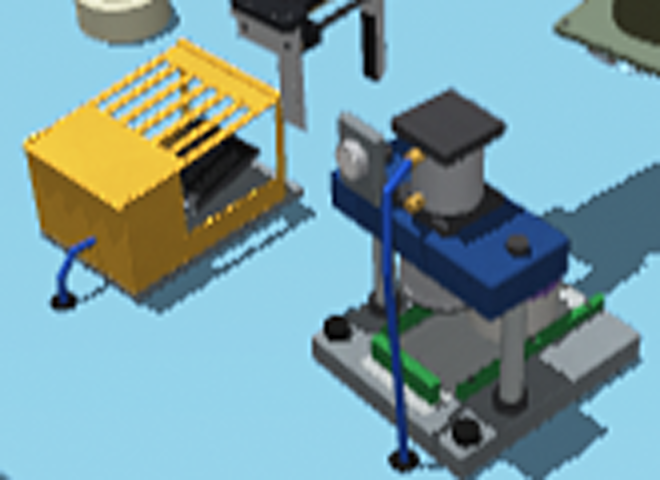

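```bash
cat > h.py <<'E'
import numpy as np,pickle,cv2
from scipy.spatial.transform import Rotation as Ro
from scipy.optimize import least_squares
d=pickle.load(open("c0.pkl","rb"))
OFF=dict(side=(145,140),scene=(160,150))
def px(cam,u,v): return np.array([(u+.5)/4-.5+OFF[cam][0],(v+.5)/4-.5+OFF[cam][1]])
def proj(cam,P):
    c=d[cam]; q=(np.atleast_2d(P)-c["position"])@Ro.from_rotvec(c["rotation"]).as_matrix()
    q=q@c["mtx"].T; return q[:,:2]/q[:,2:]
def atz(cam,u,v,z):
    c=d[cam]; r=Ro.from_rotvec(c["rotation"]).as_matrix()@np.linalg.inv(c["mtx"])@np.r_[px(cam,u,v),1]
    return c["position"]+r*(z-c["position"][2])/r[2]
def world(p,L):
    L=np.asarray(L,float); c,s=np.cos(p[2]),np.sin(p[2])
    return np.c_[p[0]+c*L[:,0]-s*L[:,1],p[1]+s*L[:,0]+c*L[:,1],L[:,2]]
def fit(obs,p0):
    def f(p): return np.concatenate([(proj(o[0],world(p,[o[3]]))[0]-px(o[0],o[1],o[2])) for o in obs])
    r=least_squares(f,p0,loss="soft_l1"); return r.x,f(r.x).reshape(-1,2)
E
python3 - <<'E'
from h import *
np.set_printoptions(precision=2,suppress=True)
press=[("side",262,546,(-150,100,30)),("side",437,402,(-150,-100,30)),("side",80,405,(75,100,30)),
("side",148,335,(-45,100,163)),("side",145,300,(-45,100,203)),("side",333,183,(-45,-100,203)),("side",72,257,(45,100,203)),
("scene",313,343,(75,-100,30)),("scene",465,465,(75,100,30)),("scene",640,342,(-150,100,30)),
("scene",492,288,(45,100,203)),("scene",492,318,(45,100,163)),("scene",570,240,(-45,100,203)),("scene",333,175,(45,-100,203))]
for cams in (("side","scene"),("side",),("scene",)):
    o=[x for x in press if x[0] in cams]; p,r=fit(o,[600,100,0]);print(cams,p); print(r.tolist() if len(cams)==2 else "")
t=atz("side",286,364,95);c,s=np.cos(p[2]),np.sin(p[2])
print("tub",t)
unit=[("side",510,271,(-100,75,0)),("side",595,190,(-100,-75,12)),("side",492,140,(-76,70,134)),("side",582,72,(-76,-70,134)),
("scene",280,97,(-76,70,134)),("scene",180,40,(-76,-70,134)),("scene",137,297,(125,72,0)),("scene",40,235,(125,-72,0))]
for cams in (("side","scene"),("side",),("scene",)):
    o=[x for x in unit if x[0] in cams]; p,r=fit(o,[600,-100,0]);print(cams,p);print(r.tolist() if len(cams)==2 else "")
# lip midpoints direct
for cam,a,b in (("side",(492,140),(582,72)),("scene",(280,97),(180,40))):
    A,B=atz(cam,*a,134),atz(cam,*b,134);print("lip",cam,A,B,(A+B)/2,np.linalg.norm(A-B))
E
```

```text
('side', 'scene') [618.23 168.11  -0.15]
[[-0.502805669478164, -2.5601585107404503], [-0.1874961580898571, -0.6936657125472436], [-2.159022643968001, -0.6181736457494651], [0.17367359971800056, 2.0383784183030116], [-0.6374532090581511, 0.4149128514218319], [0.42753877548241803, -0.7273339268128893], [-1.8984574087199064, -1.2498320199244972], [-0.24031211219258353, -2.399191083302526], [-0.4254749536805207, -1.978882820636386], [1.135476603003724, -2.525834762404884], [0.6659325960678757, -0.5778788032346256], [0.33384892463703864, 1.3552303395057947], [1.236725571126442, -1.0981116025926667], [-0.5594572303726579, -1.508941204965339]]
('side',) [614.73 168.93 -44.14]

('scene',) [624.23 171.26  -0.15]

tub [538.29 179.1   95.  ]
('side', 'scene') [ 602.22 -193.13   -0.05]
[[0.3970288077109103, 0.9870801148626072], [0.8852703863635156, -0.8913127611228902], [0.5099674044404878, 1.0887819824098415], [-0.6882010668498992, 0.7140249462062513], [-1.161846708084397, -0.25722240064877155], [0.34768394593470475, 0.8338532600915585], [-1.1189565826396688, 0.9514436419131584], [0.22163799844358323, 0.1501857738453225]]
('side',) [ 604.61 -198.3    37.62]

('scene',) [ 599.07 -194.36   -0.04]

lip side [ 535.14 -124.07  134.  ] [ 522.91 -264.75  134.  ] [ 529.02 -194.41  134.  ] 141.2136895324274
lip scene [ 528.41 -114.48  134.  ] [ 519.17 -264.69  134.  ] [ 523.79 -189.58  134.  ] 150.48494404672348
```

```bash
cat > k.py <<'E'
import numpy as np,json,os
from scipy.spatial.transform import Rotation as Ro
F="cmd.json"
def get():
    if os.path.exists(F): j=json.load(open(F)); return np.array(j["p"]),Ro.from_quat(j["q"])
    return np.array([575.002,-.012,205.447]),Ro.from_matrix(np.array([[0,1,0],[1,0,0],[0,0,-1]]).T)
def apply(x=0,y=0,z=0,ax=0,ay=0,az=0):
    p,R=get(); p=p+R.apply([1000*x,1000*y,1000*z]); R=R*Ro.from_rotvec(np.radians([ax,ay,az]))
    json.dump(dict(p=p.tolist(),q=R.as_quat().tolist()),open(F,"w"))
def ori(yaw,tilt):
    t=np.radians(tilt); c,s=np.cos(yaw),np.sin(yaw)
    x=np.array([np.cos(t)*c,np.cos(t)*s,np.sin(t)]);z=np.array([np.sin(t)*c,np.sin(t)*s,-np.cos(t)]);y=np.cross(z,x)
    return Ro.from_matrix(np.c_[x,y,z])
def delta(pt,Rt=None):
    p,R=get(); Rt=Rt or R
    print("xyz m",np.round(R.inv().apply(np.array(pt)-p)/1000,4),"rot deg",np.round((R.inv()*Rt).as_rotvec(degrees=True),2))
E
python3 -c "
from k import *
delta([430,195,210],ori(-.15,33))"
```

```text
xyz m [ 0.195  -0.145  -0.0046] rot deg [-28.31  24.35  95.56]
```

Emit:
drive_tool([
  {"x":0.195,"y":-0.145,"z":-0.005,"ax":-14,"ay":12,"az":48,"grip":1},
  {"x":0.195,"y":-0.145,"z":-0.005,"ax":-14,"ay":12,"az":48,"grip":1},
  {"x":0.195,"y":-0.145,"z":-0.005,"ax":-14,"ay":12,"az":48,"grip":1},
  {"x":0.195,"y":-0.145,"z":-0.005,"ax":-14,"ay":12,"az":48,"grip":1},
  {"x":0.195,"y":-0.145,"z":-0.005,"ax":-14,"ay":12,"az":48,"grip":1},
  {"x":0.195,"y":-0.145,"z":-0.005,"ax":-14,"ay":12,"az":48,"grip":1},
  {"x":0.195,"y":-0.145,"z":-0.005,"ax":-14,"ay":12,"az":48,"grip":1},
  {"x":0.195,"y":-0.145,"z":-0.005,"ax":-14,"ay":12,"az":48,"grip":1},
  {"x":0.195,"y":-0.145,"z":-0.005,"ax":-14,"ay":12,"az":48,"grip":1},
  {"x":0.195,"y":-0.145,"z":-0.005,"ax":-14,"ay":12,"az":48,"grip":1},
])

```text
clock: 0.93
eef_pos: [429.5, 195.2, 210.3]
tcp_rot: [2.878, 1.097, 0.483]
wrist_force: [-0.3, -0.1, 0.1]
gripper_width: 0.325
grasp_force: 0.0
```

```bash
python3 -c "
from k import *
apply(.195,-.145,-.005,-14,12,48)
print(get()[0],get()[1].as_rotvec())
delta([430,195,210],ori(-.15,33))"
```

```text
[430.002 194.988 210.447] [2.87929257 1.09362956 0.48361707]
xyz m [-0.0001 -0.0001  0.0004] rot deg [-14.07  12.43  47.61]
```

Emit:
drive_tool([
  {"ax":-14.1,"ay":12.4,"az":47.6,"grip":1},
  {"ax":-14.1,"ay":12.4,"az":47.6,"grip":1},
  {"ax":-14.1,"ay":12.4,"az":47.6,"grip":1},
  {"ax":-14.1,"ay":12.4,"az":47.6,"grip":1},
  {"ax":-14.1,"ay":12.4,"az":47.6,"grip":1},
  {"ax":-14.1,"ay":12.4,"az":47.6,"grip":1},
  {"ax":-14.1,"ay":12.4,"az":47.6,"grip":1},
  {"ax":-14.1,"ay":12.4,"az":47.6,"grip":1},
  {"ax":-14.1,"ay":12.4,"az":47.6,"grip":1},
  {"ax":-14.1,"ay":12.4,"az":47.6,"grip":1},
])

```text
validation failed for argument at $.de...
```

```bash
python3 - <<'E'
from k import *
apply(ax=-14.1,ay=12.4,az=47.6)
from cell import robot,imaging
import cv2,pickle
from h import *
o=robot.get_obs();print(o["eef_pos"],o["tcp_rot"],get()[1].as_rotvec(),o["gripper_width"])
for n in ("scene","side","wrist"): d[n]=imaging.read_camera(n)
pickle.dump(d,open("c0.pkl","wb"))
# refit with corrected bed picks, then overlay
press=[("side",262,563,(-150,100,0)),("side",80,405,(75,100,30)),
("side",148,335,(-45,100,163)),("side",145,300,(-45,100,203)),("side",333,183,(-45,-100,203)),("side",72,257,(45,100,203)),
("scene",465,480,(75,100,0)),("scene",492,288,(45,100,203)),("scene",492,318,(45,100,163)),("scene",570,240,(-45,100,203)),("scene",333,175,(45,-100,203))]
p,r=fit(press,[600,150,-.1]);print(p,r.round(1).tolist())
q=np.array([602.2,-193.1,-.06])
ims=[]
for cam,(x0,x1,y0,y1) in dict(side=(145,305,140,285),scene=(160,325,140,285)).items():
    im=cv2.resize(d[cam]["color"][y0:y1,x0:x1,::-1],None,fx=4,fy=4,interpolation=cv2.INTER_CUBIC)
    def line(P,pose,col):
        uv=((proj(cam,world(pose,P))-[x0,y0]+.5)*4-.5); cv2.polylines(im,[np.round(uv*8).astype(int)],False,col,1,cv2.LINE_AA,3)
    B=lambda a,b,y,z:[(a,-y,z),(b,-y,z),(b,y,z),(a,y,z),(a,-y,z)]
    for z in (0,30): line(B(-150,75,100,z),p,(0,0,255))
    for z in (163,203): line(B(-45,45,100,z),p,(0,0,255))
    for y in (-44.5,44.5): line([(-150,y,44),(30,y,44)],p,(0,0,255))
    line([(42,-40,56),(42,40,56)],p,(255,0,255))
    line(B(-100,125,75,0),q,(0,0,255)); line([(-76,-70,132),(-76,70,132)],q,(0,0,255));
    line([(-75,-45,59),(-75,45,59),(30,45,32),(30,-45,32),(-75,-45,59)],q,(255,0,255))
    ims.append(cv2.resize(im,(400*2,None) if 0 else None,fx=1,fy=1))
for i,m in zip(("side","scene"),ims): cv2.imwrite(f"pics/o_{i}.png",m)
E
```

```text
[429.45265624 195.15844242 210.25239172] [2.87814976 1.09702904 0.48269697] [ 2.96318974 -0.22257392  0.87724675] 0.32458174062732364
[ 6.17468728e+02  1.67326858e+02 -1.54418913e-01] [[0.3, -0.1], [-1.8, -0.8], [0.4, 2.0], [-0.4, 0.3], [0.8, -0.7], [-1.6, -1.4], [-0.8, 0.1], [0.5, -0.8], [0.1, 1.1], [1.1, -1.2], [-0.5, -1.8]]
```

View pics/o_side.png

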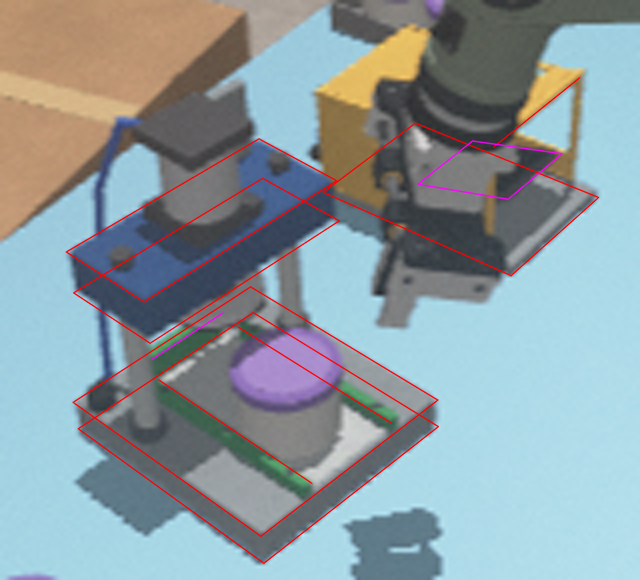

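View pics/o_scene.png

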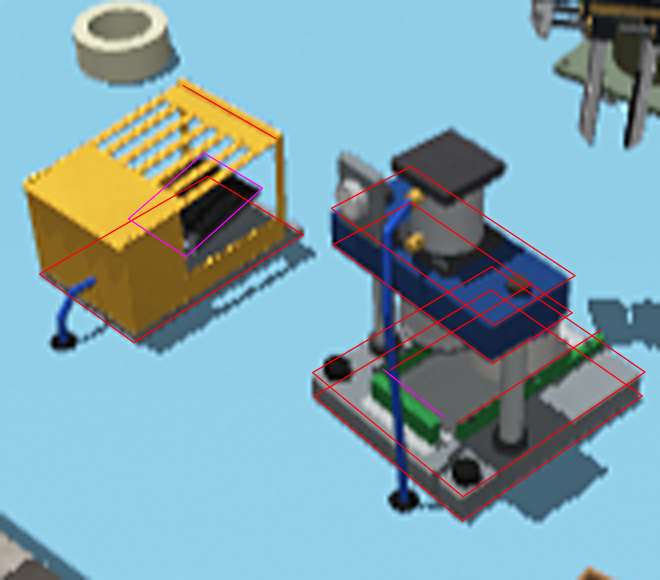

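```bash
rm cmd.json; python3 -c "
from k import *
apply(.195,-.145,-.005,-14,12,48)
delta([430,195,210],ori(-.154,33))"
```

```text
xyz m [-0.0001 -0.0001  0.0004] rot deg [-14.17  12.41  47.81]
```

Emit:
drive_tool([
  {"ax":-14,"ay":12.5,"az":47.5,"grip":1},
  {"ax":-14,"ay":12.5,"az":47.5,"grip":1},
  {"ax":-14,"ay":12.5,"az":47.5,"grip":1},
  {"ax":-14,"ay":12.5,"az":47.5,"grip":1},
  {"ax":-14,"ay":12.5,"az":47.5,"grip":1},
  {"ax":-14,"ay":12.5,"az":47.5,"grip":1},
  {"ax":-14,"ay":12.5,"az":47.5,"grip":1},
  {"ax":-14,"ay":12.5,"az":47.5,"grip":1},
  {"ax":-14,"ay":12.5,"az":47.5,"grip":1},
])

```text
validation failed for argument at $.de...
```

Emit:
drive_tool([
  {"x":0,"y":0,"z":0,"ax":-14,"ay":12.5,"az":47.5,"grip":1},
  {"x":0,"y":0,"z":0,"ax":-14,"ay":12.5,"az":47.5,"grip":1},
  {"x":0,"y":0,"z":0,"ax":-14,"ay":12.5,"az":47.5,"grip":1},
  {"x":0,"y":0,"z":0,"ax":-14,"ay":12.5,"az":47.5,"grip":1},
  {"x":0,"y":0,"z":0,"ax":-14,"ay":12.5,"az":47.5,"grip":1},
  {"x":0,"y":0,"z":0,"ax":-14,"ay":12.5,"az":47.5,"grip":1},
  {"x":0,"y":0,"z":0,"ax":-14,"ay":12.5,"az":47.5,"grip":1},
  {"x":0,"y":0,"z":0,"ax":-14,"ay":12.5,"az":47.5,"grip":1},
  {"x":0,"y":0,"z":0,"ax":-14,"ay":12.5,"az":47.5,"grip":1},
])

```text
clock: 1.83
eef_pos: [429.8, 195.2, 209.7]
tcp_rot: [2.964, -0.219, 0.877]
wrist_force: [-0.1, -0.0, -0.0]
gripper_width: 0.002
grasp_force: 0.0
```

```bash
python3 -c "
from k import *
apply(ax=-14,ay=12.5,az=47.5)
import numpy as np
from h import world
P=[617.5,167.3,-.154]
print(get()[1].as_rotvec())
for L in ((-175,0,56),(-165,0,56),(-54,0,56)):
  w=world(P,[L])[0];print(w);delta(w,ori(-.154,33))"
```

```text
[ 2.96471926 -0.21960874  0.87945906]
[444.57105205 194.14360188  56.        ]
xyz m [-0.072  -0.0012  0.1374] rot deg [-0.23 -0.04  0.28]
[454.45270622 192.60968177  56.        ]
xyz m [-0.0636 -0.0012  0.1428] rot deg [-0.23 -0.04  0.28]
[564.13906749 175.58316858  56.        ]
xyz m [ 0.0294 -0.0005  0.2034] rot deg [-0.23 -0.04  0.28]
```

Emit:
drive_tool([
  {"x":-0.036,"y":-0.001,"z":0.069,"ax":0,"ay":0,"az":0,"grip":1},
  {"x":-0.072,"y":-0.001,"z":0.137,"ax":0,"ay":0,"az":0,"grip":1},
  {"x":-0.072,"y":-0.001,"z":0.137,"ax":0,"ay":0,"az":0,"grip":1},
  {"x":-0.072,"y":-0.001,"z":0.137,"ax":0,"ay":0,"az":0,"grip":1},
  {"x":-0.072,"y":-0.001,"z":0.137,"ax":0,"ay":0,"az":0,"grip":1},
  {"x":-0.072,"y":-0.001,"z":0.137,"ax":0,"ay":0,"az":0,"grip":1},
])

```text
clock: 2.33
eef_pos: [443.5, 192.6, 54.4]
tcp_rot: [2.963, -0.218, 0.871]
wrist_force: [0.0, 0.6, 0.5]
gripper_width: 0.004
grasp_force: 0.0
```

```bash
python3 -c "
from k import *
apply(-.072,-.001,.137)
from h import world
P=[617.5,167.3,-.154]
print(get()[0])
for L in ((-128,0,56),(-75,0,56),(-58,0,56),(-48,0,56)):
  w=world(P,[L])[0];print(w);delta(w,ori(-.154,33))"
```

```text
[444.3522868  193.95733316  56.34636082]
[491.01482664 186.93417737  56.        ]
xyz m [0.0394 0.0001 0.026 ] rot deg [-0.23 -0.04  0.28]
[543.38759374 178.80440081  56.        ]
xyz m [0.0838 0.0004 0.0549] rot deg [-0.23 -0.04  0.28]
[560.18640582 176.19673662  56.        ]
xyz m [0.098  0.0005 0.0642] rot deg [-0.23 -0.04  0.28]
[570.06805999 174.66281652  56.        ]
xyz m [0.1064 0.0006 0.0696] rot deg [-0.23 -0.04  0.28]
```

Emit:
drive_tool([
  {"x":0.018,"y":0,"z":0.012,"ax":0,"ay":0,"az":0,"grip":1},
  {"x":0.036,"y":0,"z":0.024,"ax":0,"ay":0,"az":0,"grip":1},
  {"x":0.042,"y":0,"z":0.0275,"ax":0,"ay":0,"az":0,"grip":1},
  {"x":0.047,"y":0,"z":0.031,"ax":0,"ay":0,"az":0,"grip":1},
  {"x":0.052,"y":0,"z":0.034,"ax":0,"ay":0,"az":0,"grip":1},
  {"x":0.057,"y":0,"z":0.0375,"ax":0,"ay":0,"az":0,"grip":1},
  {"x":0.062,"y":0,"z":0.0405,"ax":0,"ay":0,"az":0,"grip":1},
  {"x":0.067,"y":0,"z":0.044,"ax":0,"ay":0,"az":0,"grip":1},
  {"x":0.072,"y":0,"z":0.047,"ax":0,"ay":0,"az":0,"grip":1},
  {"x":0.077,"y":0,"z":0.0505,"ax":0,"ay":0,"az":0,"grip":1},
])

```text
clock: 3.17
eef_pos: [535.6, 180.4, 55.9]
tcp_rot: [2.965, -0.219, 0.879]
wrist_force: [-3.0, 0.3, 2.0]
gripper_width: 0.009
grasp_force: 1.6
```

```bash
python3 -c "
from k import *
apply(.077,0,.0505)
from h import world
P=[617.5,167.3,-.154]
print(get()[0])
for L in ((-58,0,56),(-48,0,56)):
  w=world(P,[L])[0];print(w);delta(w,ori(-.154,33))"
```

```text
[535.43192829 180.40638081  55.99909097]
[560.18640582 176.19673662  56.        ]
xyz m [0.021  0.0005 0.0137] rot deg [-0.23 -0.04  0.28]
[570.06805999 174.66281652  56.        ]
xyz m [0.0294 0.0006 0.0191] rot deg [-0.23 -0.04  0.28]
```

Emit:
drive_tool([
  {"x":0.004,"y":0,"z":0.0025,"ax":0,"ay":0,"az":0,"grip":1},
  {"x":0.008,"y":0,"z":0.005,"ax":0,"ay":0,"az":0,"grip":1},
  {"x":0.012,"y":0,"z":0.008,"ax":0,"ay":0,"az":0,"grip":1},
  {"x":0.016,"y":0,"z":0.0105,"ax":0,"ay":0,"az":0,"grip":1},
  {"x":0.02,"y":0,"z":0.013,"ax":0,"ay":0,"az":0,"grip":1},
  {"x":0.022,"y":0,"z":0.0145,"ax":0,"ay":0,"az":0,"grip":1},
  {"x":0.022,"y":0,"z":0.0145,"ax":0,"ay":0,"az":0,"grip":1},
])

```text
clock: 3.75
eef_pos: [562.2, 176.4, 55.9]
tcp_rot: [2.965, -0.22, 0.88]
wrist_force: [-0.9, 0.5, 0.9]
gripper_width: 0.004
grasp_force: 0.2
```

Emit:
drive_tool([
  {"x":0.001,"y":0,"z":0.0007,"ax":0,"ay":0,"az":0,"grip":1},
  {"x":0.002,"y":0,"z":0.0014,"ax":0,"ay":0,"az":0,"grip":1},
  {"x":0.003,"y":0,"z":0.002,"ax":0,"ay":0,"az":0,"grip":1},
])

```text
clock: 4.0
eef_pos: [564.9, 176.0, 55.7]
tcp_rot: [2.965, -0.219, 0.879]
wrist_force: [-1.9, 1.4, 2.4]
gripper_width: 0.006
grasp_force: 1.3
```

Emit:
drive_tool([
  {"x":0.001,"y":0,"z":0.0007,"ax":0,"ay":0,"az":0,"grip":1},
  {"x":0.002,"y":0,"z":0.0014,"ax":0,"ay":0,"az":0,"grip":1},
])

```text
clock: 4.17
eef_pos: [567.4, 175.7, 55.7]
tcp_rot: [2.965, -0.219, 0.879]
wrist_force: [-2.2, 0.3, 1.9]
gripper_width: 0.008
grasp_force: 1.3
```

Emit:
drive_tool([
  {"x":0.001,"y":0,"z":0.0007,"ax":0,"ay":0,"az":0,"grip":1},
  {"x":0.002,"y":0,"z":0.0014,"ax":0,"ay":0,"az":0,"grip":1},
])

```text
clock: 4.33
eef_pos: [570.0, 175.3, 55.7]
tcp_rot: [2.965, -0.219, 0.88]
wrist_force: [-2.0, 0.5, 1.4]
gripper_width: 0.005
grasp_force: 1.4
```

Emit:
drive_tool([
  {"x":0.001,"y":0,"z":0.0007,"ax":0,"ay":0,"az":0,"grip":1},
  {"x":0.001,"y":0,"z":0.0007,"ax":0,"ay":0,"az":0,"grip":1},
])

```text
clock: 4.5
eef_pos: [571.4, 175.1, 55.7]
tcp_rot: [2.965, -0.22, 0.88]
wrist_force: [-3.0, -0.4, 1.0]
gripper_width: 0.006
grasp_force: 1.0
```

Emit:
drive_tool([
  {"x":0.001,"y":0,"z":0.0007,"ax":0,"ay":0,"az":0,"grip":1},
  {"x":0.001,"y":0,"z":0.0007,"ax":0,"ay":0,"az":0,"grip":1},
])

```text
clock: 4.67
eef_pos: [572.6, 174.9, 55.7]
tcp_rot: [2.965, -0.22, 0.88]
wrist_force: [-3.0, -0.6, 1.3]
gripper_width: 0.007
grasp_force: 1.1
```

Emit:
drive_tool([
  {"x":0.001,"y":0,"z":0.0007,"ax":0,"ay":0,"az":0,"grip":1},
  {"x":0.001,"y":0,"z":0.0007,"ax":0,"ay":0,"az":0,"grip":1},
])

```text
clock: 4.83
eef_pos: [573.3, 174.8, 55.4]
tcp_rot: [2.965, -0.22, 0.879]
wrist_force: [-4.4, 1.4, 3.7]
gripper_width: 0.005
grasp_force: 2.3
```

Emit:
drive_tool([
  {"x":0.001,"y":0,"z":0.0007,"ax":0,"ay":0,"az":0,"grip":1},
  {"x":0.001,"y":0,"z":0.0007,"ax":0,"ay":0,"az":0,"grip":1},
])

```text
clock: 5.0
eef_pos: [573.8, 174.7, 55.2]
tcp_rot: [2.965, -0.22, 0.877]
wrist_force: [-8.4, 1.5, 6.1]
gripper_width: 0.006
grasp_force: 4.4
```

Emit:
drive_tool([
  {"x":0.001,"y":0,"z":0.0007,"ax":0,"ay":0,"az":0,"grip":1},
  {"x":0.001,"y":0,"z":0.0007,"ax":0,"ay":0,"az":0,"grip":1},
])

```text
clock: 5.17
eef_pos: [574.0, 174.6, 54.8]
tcp_rot: [2.965, -0.22, 0.875]
wrist_force: [-12.2, 2.5, 9.1]
gripper_width: 0.009
grasp_force: 6.6
```

```bash
python3 -c "
from k import *
x=.022+.003+.002+.002+6*.001-.001+.0
apply(.022,0,.0145);apply(.003,0,.002);apply(.002,0,.0014);apply(.002,0,.0014)
for i in range(5): apply(.001,0,.0007)
from h import world
P=[617.5,167.3,-.154]
print(get()[0])
w=world(P,[(-180,0,60)])[0];print(w);delta(w)
p,R=get();delta([p[0]-.988*30,p[1]+.153*30,p[2]])
"
```

```text
[575.91931286 174.38286704  55.42552954]
[439.63022497 194.91056193  60.        ]
xyz m [-0.113  -0.0003 -0.079 ] rot deg [0. 0. 0.]
xyz m [-0.0251 -0.0002 -0.0164] rot deg [0. 0. 0.]
```

Emit:
drive_tool([
  {"x":-0.012,"y":0,"z":-0.008,"ax":0,"ay":0,"az":0,"grip":1},
  {"x":-0.036,"y":0,"z":-0.024,"ax":0,"ay":0,"az":0,"grip":1},
  {"x":-0.07,"y":0,"z":-0.048,"ax":0,"ay":0,"az":0,"grip":1},
  {"x":-0.1,"y":0,"z":-0.07,"ax":0,"ay":0,"az":0,"grip":1},
  {"x":-0.113,"y":0,"z":-0.079,"ax":0,"ay":0,"az":0,"grip":1},
  {"x":-0.113,"y":0,"z":-0.079,"ax":0,"ay":0,"az":0,"grip":1},
])

```text
clock: 5.67
eef_pos: [436.2, 194.6, 59.0]
tcp_rot: [2.966, -0.215, 0.876]
wrist_force: [-0.5, -0.1, -0.2]
gripper_width: 0.004
grasp_force: 0.0
```

```bash
python3 - <<'E'
from k import *
apply(-.113,0,-.079)
from cell import robot,imaging
import cv2
from h import *
print(robot.get_obs()["eef_pos"],get()[0])
delta([435,100,150],ori(-.06,39)); delta([445,-186,90],ori(-.06,39))
a=imaging.read_camera("side")["color"][140:285,145:305,::-1];b=imaging.read_camera("scene")["color"][150:270,230:325,::-1]
a=cv2.resize(a,None,fx=3,fy=3,interpolation=cv2.INTER_CUBIC);b=cv2.resize(b,None,fx=3.3,fy=435/120,interpolation=cv2.INTER_CUBIC)
cv2.imwrite("pics/n1.png",np.hstack([a,b[:435]]))
E
```

```text
[436.1673254  194.64703928  58.95249815] [439.61953093 194.65925456  60.03395195]
xyz m [ 0.0569  0.0943 -0.0704] rot deg [ 2.93  5.95 -4.09]
xyz m [0.0679 0.3757 0.0081] rot deg [ 2.93  5.95 -4.09]
```

View pics/n1.png

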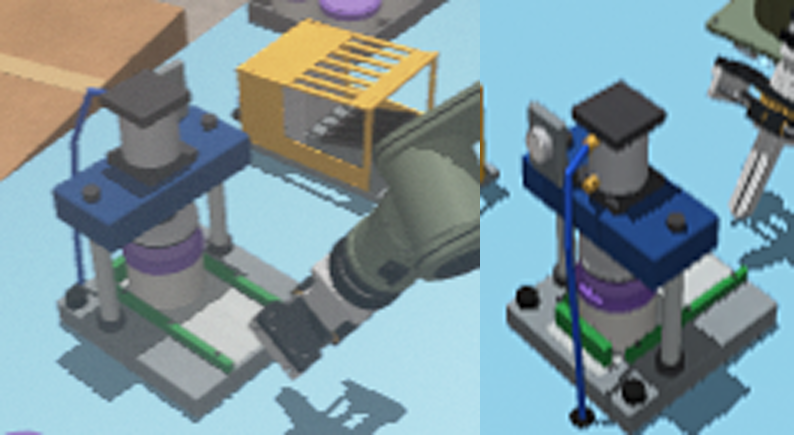

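Emit:
drive_tool([
  {"x":0.02,"y":0.01,"z":-0.025,"ax":0,"ay":0,"az":0,"grip":1},
  {"x":0.04,"y":0.04,"z":-0.042,"ax":0,"ay":0,"az":0,"grip":1},
  {"x":0.06,"y":0.076,"z":-0.042,"ax":0,"ay":0,"az":0,"grip":1},
  {"x":0.07,"y":0.114,"z":-0.042,"ax":0,"ay":0,"az":0,"grip":1},
  {"x":0.08,"y":0.152,"z":-0.042,"ax":0,"ay":0,"az":0,"grip":1},
  {"x":0.09,"y":0.19,"z":-0.042,"ax":0,"ay":0,"az":0,"grip":1},
  {"x":0.095,"y":0.228,"z":-0.042,"ax":0,"ay":0,"az":0,"grip":1},
  {"x":0.1,"y":0.266,"z":-0.042,"ax":0,"ay":0,"az":0,"grip":1},
  {"x":0.1,"y":0.295,"z":-0.042,"ax":0,"ay":0,"az":0,"grip":1},
  {"x":0.1,"y":0.295,"z":-0.042,"ax":0,"ay":0,"az":0,"grip":1},
])

```text
clock: 6.6
eef_pos: [458.2, -100.7, 150.8]
tcp_rot: [2.961, -0.22, 0.883]
wrist_force: [-0.1, -0.4, -0.2]
gripper_width: 0.007
grasp_force: 0.0
```

```bash
python3 - <<'E'
from k import *
from h import world
apply(.1,.295,-.042); print(get()[0])
U=[602.2,-193.1,-.06]
w=world(U,[(-150,0,150)])[0]; delta(w,ori(-.06,39))
E
```

```text
[ 456.46056201 -106.14803006  149.5903989 ]
xyz m [0.0066 0.0777 0.0037] rot deg [ 2.93  5.95 -4.09]
```

Emit:
drive_tool([
  {"x":0.003,"y":0.038,"z":0.002,"ax":1.5,"ay":3,"az":-2,"grip":1},
  {"x":0.0066,"y":0.0777,"z":0.0037,"ax":2.9,"ay":6,"az":-4,"grip":1},
  {"x":0.0066,"y":0.0777,"z":0.0037,"ax":2.9,"ay":6,"az":-4,"grip":1},
  {"x":0.0066,"y":0.0777,"z":0.0037,"ax":2.9,"ay":6,"az":-4,"grip":1},
  {"x":0.0066,"y":0.0777,"z":0.0037,"ax":2.9,"ay":6,"az":-4,"grip":1},
])

```text
clock: 7.02
eef_pos: [453.1, -181.9, 150.7]
tcp_rot: [2.934, -0.102, 1.042]
wrist_force: [0.9, 0.0, 0.2]
gripper_width: 0.007
grasp_force: 0.0
```

```bash
python3 - <<'E'
from k import *
from h import world
apply(.0066,.0777,.0037,2.9,6,-4); print(get()[0])
U=[602.2,-193.1,-.06]
for L in ((-150,0,78),(-100,0,76),(-57,0,72)): delta(world(U,[L])[0],ori(-.06,39))
E
```

```text
[ 452.49371787 -184.11341434  150.04095501]
xyz m [-0.0454  0.      0.0559] rot deg [ 0.03 -0.05 -0.08]
xyz m [-0.0078 -0.      0.089 ] rot deg [ 0.03 -0.05 -0.08]
xyz m [ 2.300e-02 -1.000e-04  1.192e-01] rot deg [ 0.03 -0.05 -0.08]
```

Emit:
drive_tool([
  {"x":-0.022,"y":0,"z":0.028,"ax":0,"ay":0,"az":0,"grip":1},
  {"x":-0.045,"y":0,"z":0.056,"ax":0,"ay":0,"az":0,"grip":1},
  {"x":-0.045,"y":0,"z":0.056,"ax":0,"ay":0,"az":0,"grip":1},
  {"x":-0.026,"y":0,"z":0.072,"ax":0,"ay":0,"az":0,"grip":1},
  {"x":-0.008,"y":0,"z":0.089,"ax":0,"ay":0,"az":0,"grip":1},
  {"x":0.006,"y":0,"z":0.103,"ax":0,"ay":0,"az":0,"grip":1},
  {"x":0.018,"y":0,"z":0.114,"ax":0,"ay":0,"az":0,"grip":1},
  {"x":0.023,"y":0,"z":0.119,"ax":0,"ay":0,"az":0,"grip":1},
  {"x":0.023,"y":0,"z":0.119,"ax":0,"ay":0,"az":0,"grip":1},
  {"x":0.023,"y":0,"z":0.119,"ax":0,"ay":0,"az":0,"grip":1},
])

```text
clock: 7.85
eef_pos: [546.2, -180.8, 72.5]
tcp_rot: [2.94, -0.089, 1.043]
wrist_force: [-0.7, -1.4, -0.2]
gripper_width: 0.006
grasp_force: 0.0
```

```bash
python3 - <<'E'
from k import *
apply(.023,0,.119); print(get()[0])
from cell import robot,imaging
import cv2
from h import *
w=imaging.read_camera("wrist")["color"][:,:,::-1]
a=imaging.read_camera("side")["color"][120:220,215:315,::-1];b=imaging.read_camera("scene")["color"][140:240,155:255,::-1]
r=lambda i:cv2.resize(i,(400,300),interpolation=cv2.INTER_CUBIC)
cv2.imwrite("pics/t1.png",np.vstack([np.hstack([r(a),r(b)]),np.hstack([r(w),0*r(w)])]))
p,R=get()
for dz in(-8,-20,-33): delta(p+[2*(dz<-20),0,dz])
E
```

```text
[ 545.150249   -189.78519879   72.1140784 ]
xyz m [-0.005   0.      0.0062] rot deg [0. 0. 0.]
xyz m [-0.0126  0.      0.0155] rot deg [0. 0. 0.]
xyz m [-0.0192 -0.0001  0.0269] rot deg [0. 0. 0.]
```

View pics/t1.png

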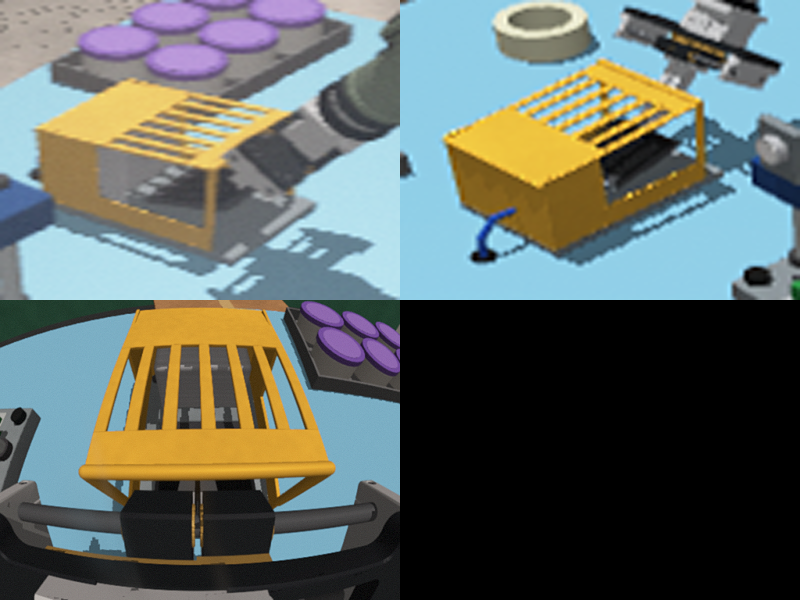

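```bash
python3 - <<'E'
from k import *
from cell import robot
o=robot.get_obs()
print(o["clock"],o["eef_pos"],o["tcp_rot"],o["joint_velocities"].round(3),o["wrist_force"],get()[0],get()[1].as_rotvec())
E
```

```text
8.0 [ 544.95045532 -180.80975404   71.52268331] [ 2.9411456  -0.09172686  1.04137589] [-0.003  0.004  0.002  0.004 -0.004 -0.002] [ 0.53733984  0.220473   -0.44063512] [ 545.150249   -189.78519879   72.1140784 ] [ 2.94072071 -0.09070068  1.04279742]
```

Emit:
drive_tool([
  {"x":0,"y":0.008,"z":0,"ax":0,"ay":0,"az":0,"grip":1},
  {"x":-0.0025,"y":0.008,"z":0.003,"ax":0,"ay":0,"az":0,"grip":1},
  {"x":-0.005,"y":0.008,"z":0.0062,"ax":0,"ay":0,"az":0,"grip":1},
  {"x":-0.005,"y":0.008,"z":0.0062,"ax":0,"ay":0,"az":0,"grip":1},
])

```text
clock: 8.33
eef_pos: [545.7, -190.6, 64.0]
tcp_rot: [2.938, -0.094, 1.044]
wrist_force: [-1.9, -0.6, 7.1]
gripper_width: 0.005
grasp_force: 3.4
```

Emit:
drive_tool([
  {"x":-0.002,"y":0,"z":0.0025,"ax":0,"ay":0,"az":0,"grip":1},
  {"x":-0.004,"y":0,"z":0.005,"ax":0,"ay":0,"az":0,"grip":1},
  {"x":-0.005,"y":0,"z":0.0062,"ax":0,"ay":0,"az":0,"grip":1},
])

```text
clock: 8.58
eef_pos: [546.0, -190.7, 56.5]
tcp_rot: [2.938, -0.093, 1.044]
wrist_force: [-5.3, -0.4, 9.7]
gripper_width: 0.007
grasp_force: 4.3
```

Emit:
drive_tool([
  {"x":-0.001,"y":0,"z":0.0018,"ax":0,"ay":0,"az":0,"grip":1},
  {"x":-0.002,"y":0,"z":0.0036,"ax":0,"ay":0,"az":0,"grip":1},
  {"x":-0.003,"y":0,"z":0.0048,"ax":0,"ay":0,"az":0,"grip":1},
])

```text
clock: 8.83
eef_pos: [546.6, -190.7, 50.9]
tcp_rot: [2.938, -0.093, 1.044]
wrist_force: [-5.0, 0.1, 10.4]
gripper_width: 0.002
grasp_force: 4.8
```

Emit:
drive_tool([
  {"x":-0.0013,"y":0,"z":0.002,"ax":0,"ay":0,"az":0,"grip":1},
  {"x":-0.0025,"y":0,"z":0.0035,"ax":0,"ay":0,"az":0,"grip":1},
  {"x":-0.0025,"y":0,"z":0.0035,"ax":0,"ay":0,"az":0,"grip":1},
])

```text
clock: 9.08
eef_pos: [546.7, -190.7, 46.8]
tcp_rot: [2.938, -0.093, 1.044]
wrist_force: [-8.7, 0.9, 13.9]
gripper_width: 0.004
grasp_force: 6.4
```

Emit:
drive_tool([
  {"x":-0.001,"y":0,"z":0.0015,"ax":0,"ay":0,"az":0,"grip":1},
  {"x":-0.0018,"y":0,"z":0.0024,"ax":0,"ay":0,"az":0,"grip":1},
  {"x":-0.0018,"y":0,"z":0.0024,"ax":0,"ay":0,"az":0,"grip":1},
])

```text
clock: 9.33
eef_pos: [547.4, -190.9, 44.5]
tcp_rot: [2.937, -0.093, 1.046]
wrist_force: [-7.8, 0.4, 14.4]
gripper_width: 0.006
grasp_force: 7.2
```

Emit:
drive_tool([
  {"x":-0.001,"y":0,"z":0.0012,"ax":0,"ay":0,"az":0,"grip":1},
  {"x":-0.001,"y":0,"z":0.0012,"ax":0,"ay":0,"az":0,"grip":1},
])

```text
clock: 9.5
eef_pos: [547.5, -190.9, 43.3]
tcp_rot: [2.936, -0.093, 1.047]
wrist_force: [-11.7, 1.1, 19.2]
gripper_width: 0.008
grasp_force: 9.8
```

Emit:
drive_tool([
  {"x":-0.0012,"y":0,"z":0.0015,"ax":0,"ay":0,"az":0,"grip":1},
  {"x":-0.0012,"y":0,"z":0.0015,"ax":0,"ay":0,"az":0,"grip":1},
])

```text
clock: 9.67
eef_pos: [549.1, -191.5, 43.2]
tcp_rot: [2.934, -0.093, 1.052]
wrist_force: [-6.7, 2.5, 20.4]
gripper_width: 0.006
grasp_force: 9.9
```

Emit:
drive_tool([
  {"x":-0.0012,"y":0,"z":0.0015,"ax":0,"ay":0,"az":0,"grip":1},
  {"x":-0.0012,"y":0,"z":0.0015,"ax":0,"ay":0,"az":0,"grip":1},
  {"x":-0.0012,"y":0,"z":0.0015,"ax":0,"ay":0,"az":0,"grip":1},
])

```text
clock: 9.92
eef_pos: [549.6, -191.6, 42.7]
tcp_rot: [2.933, -0.092, 1.055]
wrist_force: [-21.3, 4.6, 37.8]
gripper_width: 0.004
grasp_force: 18.3
```

Emit:
drive_tool([
  {"x":0.003,"y":0,"z":-0.006,"ax":0,"ay":0,"az":0,"grip":1},
  {"x":0.006,"y":0,"z":-0.011,"ax":0,"ay":0,"az":0,"grip":1},
  {"x":0.009,"y":0,"z":-0.017,"ax":0,"ay":0,"az":0,"grip":1},
  {"x":0.012,"y":0,"z":-0.022,"ax":0,"ay":0,"az":0,"grip":1},
  {"x":0.014,"y":0,"z":-0.027,"ax":0,"ay":0,"az":0,"grip":1},
  {"x":-0.01,"y":0,"z":-0.046,"ax":0,"ay":0,"az":0,"grip":1},
  {"x":-0.037,"y":0,"z":-0.069,"ax":0,"ay":0,"az":0,"grip":1},
  {"x":-0.063,"y":0,"z":-0.09,"ax":0,"ay":0,"az":0,"grip":1},
  {"x":-0.063,"y":0,"z":-0.09,"ax":0,"ay":0,"az":0,"grip":1},
  {"x":-0.063,"y":0,"z":-0.09,"ax":0,"ay":0,"az":0,"grip":1},
])

```text
clock: 10.75
eef_pos: [438.9, -182.1, 66.1]
tcp_rot: [2.942, -0.097, 1.039]
wrist_force: [-0.4, -0.6, 0.3]
gripper_width: 0.002
grasp_force: 0.0
```

```bash
python3 - <<'E'
from cell import robot,imaging
import cv2,numpy as np
o=robot.get_obs();print(o["eef_pos"],o["wrist_force"])
a=imaging.read_camera("side")["color"];b=imaging.read_camera("scene")["color"]
r=lambda i:cv2.resize(i[:,:,::-1],(400,300),interpolation=cv2.INTER_CUBIC)
cv2.imwrite("pics/f1.png",np.vstack([np.hstack([r(a[160:268,145:289]),r(b[180:270,230:350])]),np.hstack([r(a),r(b)])]))
E
```

```text
[ 438.85052198 -182.13560962   66.09839148] [-0.40837138 -0.63937365  0.27937128]
```

View pics/f1.png

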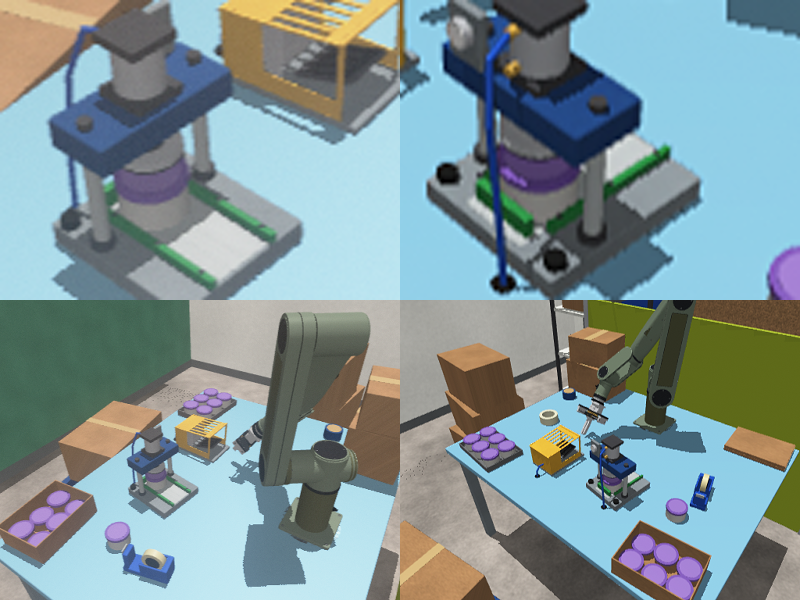

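```bash
python3 - <<'E'
import cv2,numpy as np
from cell import imaging
n=cv2.imread("pics/n1.png"); 
def m(i):
    b,g,r=[i[:,:,k].astype(int) for k in range(3)]; return (b>g+25)&(r>g+8)
A=imaging.read_camera("side")["color"][140:285,145:305,::-1]; B=imaging.read_camera("scene")["color"][150:270,230:325,::-1]
A=cv2.resize(A,None,fx=3,fy=3,interpolation=cv2.INTER_CUBIC);B=cv2.resize(B,None,fx=3.3,fy=435/120,interpolation=cv2.INTER_CUBIC)
w=np.hstack([A,B[:435]])
for im in (n,w):
    for x0,x1,y0,y1,s in ((120,210,215,300,3),(570,660,240,330,3.6)):
        v,u=np.nonzero(m(im[y0:y1,x0:x1])); print(len(v),(v.mean()+y0)/s,(np.percentile(v,98)+y0)/s,(np.percentile(v,2)+y0)/s,(u.mean()+x0))
E
```

```text
1799 85.48990179729479 90.66666666666667 78.66666666666667 164.50694830461367
2082 81.37074394279004 86.11111111111111 74.72222222222221 611.1604226705091
2187 86.49855204999238 92.33333333333333 79.66666666666667 164.30086877000457
2524 82.2999207606973 87.77777777777777 75.83333333333333 612.9425515055467
```

```bash
python3 -c "
from cell import robot
print(robot.hand_in())"
```

```text
the job is handed in; nothing more can be done
None
```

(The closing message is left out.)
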